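# Pry open the bike light's battery case

## Robot

A 6-joint arm with a two-finger parallel gripper is mounted at the origin on the work surface. World frame = base frame: x ahead of the robot, y to its left, z up, the work surface at z = 0. Lengths are in mm, angles in rad, forces in N, time in s.
With the tool pointing down it reaches from about 400 to 925 mm from the base axis. Payload 12.5 kg.
Tool frame: the origin (TCP) lies between the finger pads, 19 mm behind the fingertips; this is the grasp point; z points along the fingers, x is the direction in which the jaws open and shut, and the axes are right-handed (so a half turn about z gives the same grasp; the last joint's range is limited). The gripper opens to 95 mm and grips with 3 to 60 N. Pads are 20 mm wide; open, the fingers measure 119 mm over their backs; the gripper's body (75 mm by 180 mm) begins 59 mm behind the grasp point.
Start: joints at [1.016, 0.491, 1.559, -0, 1.092, -0.106], TCP at [271.164, 563.13, 233.461] pointing down, gripper open.
Joint ranges: [-3.1, 3.1], [-0.84, 2.19], [0.05, 2.79], [-1.13, 4.28], [0.06, 2.93], [-2.69, 2.69]. Speed limits (rad/s): [2.22, 2.22, 2.79, 3.14, 3.14, 3.14].

## Interface

Orientations are given as [roll, pitch, yaw] about the fixed x, y, z axes, in that order (R = Rz(yaw) Ry(pitch) Rx(roll)).
In Python, from cell import state, viewer, ticket, look_for, regions_of gives the robot as it stands.
- The arm moves only by the shell command python3 -m inch 'ROWS'. ROWS is JSON, a list of rows, each a list of 7 numbers: the turn, a rotation vector about the world's x, y, z in degrees, then the shift along the world's x, y, z in mm, then the opening, from -1 (shut) to 1 (fully open). In form: [[rx, ry, rz, tx, ty, tz, hand], ...]. A call has 1 to 10 rows; each row shifts and turns the commanded pose from where the row before left it; what a row does not reach is not made up. A row lasts 1/10 s, in which the tool goes at most 50 mm and 8.59 degrees, less where a joint would pass 70% of its speed; a pose out of reach is approached as far as the arm can. A call with a gripper value outside its range is refused whole. The fingers move at their own pace and stop on an object; the grip force is fixed at half the most. Time passes only in rows, so rows that do not move let the fingers close. It gives the time, the measured TCP pose, the force and the opening at its end, in the units of the state.
- state(): the state, without advancing time (a new reading comes with each control period).
- viewer.read_camera(name): name is "side" or "top"; returns a dict with "color" (400x640x3 uint8, red, green, blue), "depth" (400x640 float32, mm along the optical axis (not along the pixel's ray), 0 where there is no reading), "fx", "fy", "cx", "cy" (pixels), "dist_coeffs" ([k1, k2, p1, p2, k3] as OpenCV has them; the pictures are not rectified), "position" and "orientation" of the camera in the world. Camera axes: x right, y down, z forward; pixel columns grow to the right and rows downward; lengths in mm; the calibration is good to about 2 mm. A picture is of the moment at which its call begins.
- ticket.job_done(): hands the job in, once; it reports no verdict.
Trained networks look in the newest picture that a camera, given by its name, has taken for a name from the list of things; names that differ only in an ending like _2 or _b are one class to them, and where a whole thing is asked for, a point or a joint stands for the part that bears it (a point fixed in the world has none). Each returns a list of dicts, best first, with "score" (0 to 1); they miss things now and then, are a little off and sometimes report something else, mostly with a low value. They report only what shows in the picture. A call takes as long as a camera call. They do not tell look-alikes from the thing itself.
- look_for(name, camera): "box" ([left, top, right, bottom] as shares, 0 to 1, of the picture: columns of its width, rows of its height, round what is visible of it).
- regions_of(name, camera): "pixels" (400x640 bool, what is visible of it) and "box" ([left, top, right, bottom] as shares, 0 to 1, of the picture: columns of its width, rows of its height, round what is visible of it).
The state is a dict: "t": time; "joints": joint angles; "qvel": joint speeds; "tau": joint torques, N m; "eef_pos": TCP position; "tcp_rot": TCP orientation; "ft_force": force on the tool from outside, world axes, zero at the start; "moment": the same for the moment, N m; "opening": opening from 0.0 (shut) to 1.0 (fully open).
Only numpy, scipy, OpenCV 4.12 (cv2) and the standard library are available. Lean on these libraries where they do the work, as an engineer would, in place of code of your own. Each camera call takes 0.05 s, during which the arm holds its last target. There are 200 camera calls.

## Task

The bike light's battery case needs new cells: swing the bar of hooks that hangs over it well round to the left until it points sideways, then draw the pry tool out from under the letter tray, lay it flat on the console, let go and take it again by the handle. Slip the blade into the notch under the front of the cover and lever the cover up until it stands wide open, without the gripper itself touching the cover. Finally lay the tool flat on the console clear of the case, leaving the wrench, pump, dish and light clip where they are.

Things in the scene. Friction and masses are not known exactly. Their poses are not given: they have to be found in the camera images.
- case: black plastic battery box of a bike light, fixed. Origin: centre of its underside; +x from front (towards the robot) to the hinge at the back. 90 mm (x) by 84 mm (y), 45 mm high to the cover's underside. In front (x from -79 to -43 mm, full width) is a solid sill with a flat top 36 mm high. The cover's front edge is at x = -45 mm; the notch under it leads into the box, 40 mm free behind it
- cover (a joint): grey plastic cover of the case, a plate 90 x 84 x 5 mm, hinged along the back upper edge of the case, opening upward: 0 closed (as at the start), 1.57 upright, stop at 1.75 rad. Stiff hinge (about 1 N at the front edge): it stays where it is left.
- cover_hinge (a point): point on the cover's hinge axis, middle of its width, 45 mm high; its y axis is the hinge axis and its x axis that of the case
- notch (a point): centre of the notch's mouth, an opening under the cover's front edge and level with the sill's top, 40 mm wide (y), 9 mm high (36 to 45 mm above the console); axes as the case; x = -45 mm in the case
- cover_edge (a point): middle of the cover's front edge, moves with the cover
- post: fixed upright steel post, 14 mm thick, on a 60 mm round foot, about 80 mm behind the centre of the case; it carries the hook arm at 130 mm height. Origin at the foot's underside.
- hookarm (a joint): row of hooks: level steel bar 10 mm thick, 185 mm long to its 18 mm ball end, swinging about the post, axis 130 mm high. At 0 it points along the post's -x over the case towards the robot; growing values swing it to the left (+y), stop 1.7 rad. Stays where left. Three hooks hang from it 40, 75, 110 mm from the pivot, down to 95 mm height, curling to +y; its last 70 mm are free
- bar_pivot (a point): point on the vertical pivot axis of the hook arm, at the height of the bar's axis (130 mm)
- bar_end (a point): point on the bar's axis 160 mm from the pivot, on the free stretch; moves with the arm
- tray: low steel letter tray like a bridge, fixed, with mail lying on it: 120 mm deep (x), 150 mm wide (y), deck underside 29 mm above the console, mail and side walls up to 45 mm. Open at its front (-x) side, 60 mm from the origin, closed at the back. Origin: centre of its underside on the console.
- tool: pry tool: black plastic handle 85 x 18 x 16 mm (high) and a flat steel blade 14 mm wide, 4 mm thick, reaching 55 mm beyond the handle. Origin: centre of the handle's underside; +x towards the blade's tip, z up. Blade's mid-plane 8 mm above the underside. 50 to 100 g. Starts under the tray, handle hidden, about 45 mm of blade showing in front
- tool_tip (a point): middle of the blade's front end, 97.5 mm from the handle's centre
- tool_grip (a point): middle of the handle, 8 mm above its underside
- wrench: silver pedal wrench, 200 mm long, lying on the console; leave alone
- pump: green plastic pump with black head, 230 mm long, 28 mm thick, lying; leave alone
- dish: white ceramic dish, 100 mm across, 28 mm high, with steel nuts; leave alone
- clip: black plastic bike light clip, 34 x 30 x 28 mm; leave alone
Things that resemble listed ones, but are neither listed nor needed, are in the scene too. Leave any green or turquoise look-alike of the tool alone.

How it is judged (in metres and radians):
On the way, in this order (a step that is already met when the one before it is completed fails the run):
1. the hook arm is swung to the left, clear of the case (over 1.0 rad) (value of joint hookarm above 1 rad), for 0.2 s.
2. the tool is drawn out of the tray (handle's centre over 90 mm from the tray's) and lies flat on the console, let go (height (world z) of tool below 0.02 m and angle between tool's own x axis and vertical between 1.4 and 1.74 rad and contact force between the fingers and tool below 0.1 N and linear speed of tool below 0.02 m/s and horizontal distance between tool and tray above 0.09 m), for 0.2 s.
3. the tool is held by the handle and lifted: handle more than 30 mm up, within 50 mm of the TCP (height (world z) of tool above 0.03 m and distance between the grasp point and tool_grip below 0.05 m and contact force between the fingers and tool above 0.5 N), for 0.1 s.
4. the tool lifts the cover: it bears on the cover while this is more than 0.15 rad open (value of joint cover above 0.15 rad and contact force between tool and cover above 0.1 N), for 0.1 s.
At the end, for the whole second after the job is handed in: The cover stands open by more than 1.1 rad and is still, the hook arm is still swung aside by more than 1.0 rad, and the tool lies flat and at rest on the console (either face up, handle less than 20 mm up), let go, its handle's centre more than 70 mm from the case's centre (value of joint cover above 1.1 rad and velocity of joint cover between -0.1 and 0.1 rad/s and value of joint hookarm above 1 rad and horizontal distance between tool and case above 0.07 m and height (world z) of tool below 0.02 m and angle between tool's own x axis and vertical between 1.4 and 1.74 rad and contact force between the fingers and tool below 0.1 N and linear speed of tool below 0.02 m/s); the robot touches nothing.
It fails at once if the gripper or arm touches the cover (over 2 N) (contact force between any of the fingers, the arm and cover above 2 N).
It fails at once if the pedal wrench is moved by more than 30 mm (distance of wrench from where it was at the start of the episode above 0.03 m).
It fails at once if the pump is moved by more than 30 mm (distance of pump from where it was at the start of the episode above 0.03 m).
It fails at once if the dish of nuts is moved by more than 30 mm (distance of dish from where it was at the start of the episode above 0.03 m).
It fails at once if the light clip is moved by more than 30 mm (distance of clip from where it was at the start of the episode above 0.03 m).
It also fails if it takes over 72 s, if anything falls off the work surface, if the arm or the gripper's body presses on something with over 40 N, if the wrist force passes 120 N, or if a joint passes its speed limit or range.

## Working session

There is one attempt and no reset: what is moved stays moved. The work goes in short steps, Python scripts to look and compute and a shell command to move; the robot and the scene stay as the last step left them, time stands still between calls to the robot, and variables do not carry over. Pictures are saved under pics/ and viewed, on a budget of 10 in all, crops included, one or two more only if the job needs it, and the job is handed in when it is done.

```bash
ls; mkdir -p pics
cat > h.py <<'E'
import numpy as np, cv2
from scipy.spatial.transform import Rotation as R
from cell import state, viewer, ticket, look_for, regions_of
def cam(n):
    c=viewer.read_camera(n); return c
def pose(c):
    o=np.array(c["orientation"],float)
    r=o if o.shape==(3,3) else (R.from_euler('xyz',o).as_matrix() if o.size==3 else R.from_quat(o).as_matrix())
    return r,np.array(c["position"],float)
def K(c): return np.array([[c["fx"],0,c["cx"]],[0,c["fy"],c["cy"]],[0,0,1]])
def cloud(c):
    v,u=np.mgrid[0:400,0:640]
    p=cv2.undistortPoints(np.stack([u,v],-1).reshape(-1,1,2).astype(np.float64),K(c),np.array(c["dist_coeffs"])).reshape(400,640,2)
    d=c["depth"].astype(float); P=np.dstack([p[...,0]*d,p[...,1]*d,d]); r,t=pose(c)
    W=P@r.T+t; W[d==0]=np.nan; return W
def proj(c,X):
    r,t=pose(c); X=np.atleast_2d(X).astype(float)
    return cv2.projectPoints((X-t)@r,np.zeros(3),np.zeros(3),K(c),np.array(c["dist_coeffs"]))[0].reshape(-1,2)
def ray(c,u,v,z):
    p=cv2.undistortPoints(np.array([[[u,v]]],float),K(c),np.array(c["dist_coeffs"])).ravel(); r,t=pose(c)
    d=r@np.array([p[0],p[1],1]); return t+d*(z-t[2])/d[2]
def save(c,f,box=None,s=1):
    i=c["color"][...,::-1]
    if box: i=i[box[1]:box[3],box[0]:box[2]]
    cv2.imwrite(f,cv2.resize(i,None,fx=s,fy=s,interpolation=cv2.INTER_CUBIC))
E
python3 - <<'E'
from h import *
print(state())
for n in("top","side"):
    c=cam(n); save(c,f"pics/{n}0.png"); print(n,c["position"],c["orientation"],c["fx"],c["cx"],c["cy"])
    W=cloud(c)
    for k in("case","cover","post","hookarm","tray","tool","wrench","pump","dish","clip"):
        for r in regions_of(k,n)[:3]:
            w=W[r["pixels"]]; b=r["box"]
            print(k,round(r["score"],2),[int(b[0]*640),int(b[1]*400),int(b[2]*640),int(b[3]*400)],np.nanmedian(w,0).round(),np.nanpercentile(w,2,axis=0).round(),np.nanpercentile(w,98,axis=0).round())
E
```

```text
pics
{'t': 0.0, 'joints': array([ 1.01641245e+00,  4.91500322e-01,  1.55949398e+00, -5.29567427e-06,
        1.09171408e+00, -1.05598856e-01]), 'qvel': array([ 0.00039329,  0.00228844, -0.00017663, -0.00019625,  0.00044333,
        0.0019683 ]), 'tau': array([-3.89075558e-04, -6.12653446e+01, -2.58172649e+01,  6.91817561e-02,
        4.83672868e-02, -1.88131025e-04]), 'eef_pos': array([271.0169607 , 562.90498151, 232.88321048]), 'tcp_rot': array([-3.14147972e+00,  1.11001125e-03,  1.12201381e+00]), 'ft_force': array([ 0.42128813, -0.61773714,  1.02954956]), 'moment': array([0.01956398, 0.01189153, 0.00069634]), 'opening': 0.9968031547866961}
top [ 539.9669118   -38.13404999 1277.37659066] [-3.05708626 -0.00475451 -1.58572701] 432.0985825947044 307.72828950277983 200.42211156384505
case 0.59 [230, 184, 263, 235] [622. 124.  49.] [557.  89.  24.] [679. 168.  55.]
cover 0.66 [228, 187, 262, 226] [636. 127.  50.] [589.  90.   6.] [681. 179. 129.]
post 0.86 [225, 170, 263, 244] [690. 121. 130.] [537.  86.   4.] [731. 169. 141.]
hookarm 0.63 [227, 168, 254, 240] [630. 138. 135.] [532. 102.
[... 1764 characters left out ...]
[554.  83.  -0.] [680. 174.  51.]
wrench 0.51 [211, 147, 236, 183] [476. 439.   5.] [421. 353.  -2.] [525. 515.   9.]
wrench 0.34 [270, 181, 314, 216] [615. 107.  38.] [555.  83.   2.] [677. 173.  51.]
wrench 0.23 [255, 162, 329, 172] [653. 130. 132.] [534.  98. 103.] [718. 168. 139.]
pump 0.71 [271, 184, 315, 216] [616. 108.  37.] [554.  83.  -1.] [679. 176.  51.]
pump 0.62 [347, 209, 405, 262] [ 771. -113.   22.] [ 750. -200.    4.] [795.  14.  28.]
dish 0.7 [242, 164, 272, 188] [549. 292.  12.] [508. 237.   2.] [593. 331.  28.]
dish 0.65 [258, 162, 337, 208] [707. 105.  38.] [542.  80.  -0.] [738. 161. 138.]
clip 0.49 [257, 162, 335, 206] [701. 112. 113.] [534.  82.   1.] [735. 167. 139.]
```

View pics/top0.png

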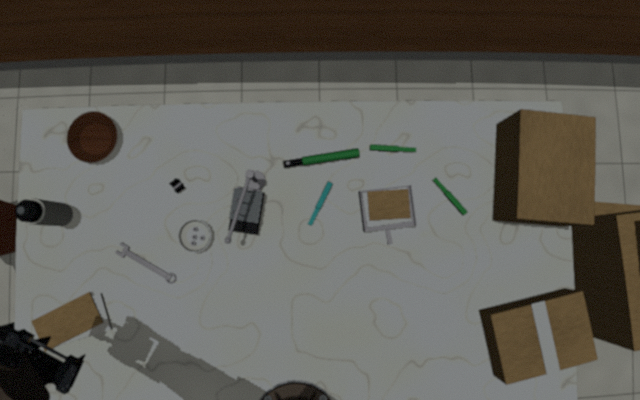

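Run:
```python
from h import *
c=cam("top"); a=c["color"][130:260,215:475,::-1]
cv2.imwrite("pics/crop1.png",cv2.resize(a,None,fx=3,fy=3,interpolation=cv2.INTER_CUBIC))
W=cloud(c)
def rect(m,t):
    (cx,cy),(w,h),a=cv2.minAreaRect(W[m][:,:2].astype(np.float32)); print(t,round(cx,1),round(cy,1),round(w,1),round(h,1),round(a,1),m.sum())
for name,zl,zh,x0,x1,y0,y1 in (("cover",40,60,580,700,70,190),("tray",32,50,540,700,-370,-190),("blade",5,16,500,556,-310,-250)):
    m=(W[...,2]>zl)&(W[...,2]<zh)&(W[...,0]>x0)&(W[...,0]<x1)&(W[...,1]>y0)&(W[...,1]<y1); rect(m,name)
m=(W[...,2]>120)&(W[...,2]<150)&(abs(W[...,0]-630)<120)&(abs(W[...,1]-130)<80); rect(m,"bar")
p=W[m]; 
for x in range(530,740,20):
    q=p[abs(p[:,0]-x)<10]; print(x,q[:,1].min().round() if len(q) else '',q[:,1].max().round() if len(q) else '',len(q))
```

```text
cover 634.3 132.3 84.4 99.9 80.5 830
tray 619.6 -275.4 120.4 152.0 5.6 1907
blade 529.8 -277.5 44.8 48.6 84.5 73
bar 623.2 136.8 21.9 203.6 73.0 333
530 162.0 175.0 24
550 157.0 173.0 32
570 150.0 165.0 32
590 143.0 157.0 28
610 137.0 152.0 32
630 130.0 143.0 28
650 125.0 138.0 32
670 116.0 130.0 28
690 106.0 125.0 34
710 99.0 121.0 62
730 113.0 113.0 1
```

View pics/crop1.png

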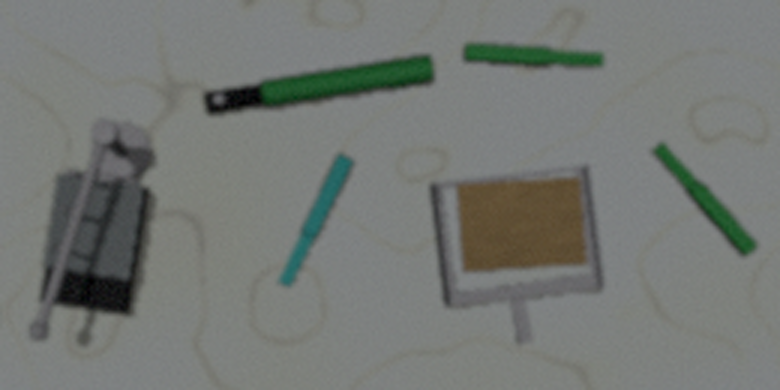

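The candidates are: the grey blade in front of the tray (top ≈ 390,237), green sticks at (393,149) and (450,197), and a turquoise one at (320,203). The grey steel blade showing under the tray front is the real tool, and the crop confirms it. The bar runs from its pivot at (254,178) to its ball end at (228,240), with its shadow to the right. I'll swing the bar first.

```bash
python3 -m inch '[[0,0,0,27,-44,0,-1],[0,0,0,27,-44,0,-1],[0,0,0,27,-44,0,-1],[0,0,0,27,-44,0,-1],[0,0,0,27,-44,0,-1],[0,0,0,27,-44,0,-1],[0,0,0,27,-44,0,-1],[0,0,0,27,-44,0,-1],[0,0,0,27,-44,0,-1],[0,0,0,28,-42,0,-1]]'
python3 -m inch '[[0,0,0,0,0,-30,-1],[0,0,0,0,0,-30,-1],[0,0,0,0,0,-25,-1],[0,0,0,0,0,-20,-1],[0,0,0,0,0,0,-1]]'
```

```text
t: 2.15
eef_pos: [535.0, 136.0, 233.7]
tcp_rot: [3.141, -0.0, 1.122]
ft_force: [0.7, 0.9, -0.7]
opening: 0.216
t: 2.65
eef_pos: [533.3, 137.7, 126.4]
tcp_rot: [-3.138, 0.002, 1.122]
ft_force: [0.4, 0.9, 0.1]
opening: 0.009
```

```bash
python3 -m inch '[[0,0,0,16,1,3,-1],[0,0,0,5,20,0,-1],[0,0,0,8,20,0,-1],[0,0,0,10,18,0,-1],[0,0,0,12,17,0,-1],[0,0,0,15,15,0,-1],[0,0,0,16,13,0,-1],[0,0,0,18,11,0,-1],[0,0,0,19,8,0,-1],[0,0,0,20,6,0,-1]]'
python3 -m inch '[[0,0,0,21,3,0,-1],[0,0,0,19,1,0,-1],[0,0,0,10,0,0,-1],[0,0,0,0,0,0,-1],[0,0,0,-20,-15,0,-1],[0,0,0,-20,-20,0,-1],[0,0,0,0,0,40,-1],[0,0,0,0,0,40,1],[0,0,0,0,0,0,1]]'
python3 - <<'E'
from h import *
c=cam("top"); save(c,"pics/top2.png",(150,130,440,300),2.7); W=cloud(c)
m=(W[...,2]>115)&(W[...,2]<150)&(abs(W[...,0]-700)<130)&(W[...,1]>80)&(W[...,1]<330)
print(cv2.minAreaRect(W[m][:,:2].astype(np.float32)))
m=(W[...,2]>43)&(W[...,2]<58)&(W[...,0]>575)&(W[...,0]<700)&(W[...,1]>70)&(W[...,1]<190);m=cv2.morphologyEx(m.astype(np.uint8),cv2.MORPH_OPEN,np.ones((3,3)))>0
print("cover",cv2.minAreaRect(W[m][:,:2].astype(np.float32)),np.median(W[m],0))
m=(W[...,2]>32)&(W[...,2]<58)&(W[...,0]>530)&(W[...,0]<700)&(W[...,1]>70)&(W[...,1]<190);m=cv2.morphologyEx(m.astype(np.uint8),cv2.MORPH_OPEN,np.ones((3,3)))>0
print("case+sill",cv2.minAreaRect(W[m][:,:2].astype(np.float32)),np.median(W[m],0))
E
```

```text
t: 3.65
eef_pos: [674.0, 267.8, 133.1]
tcp_rot: [3.141, -0.001, 1.123]
ft_force: [-0.5, -0.3, 0.5]
opening: 0.004
t: 4.55
eef_pos: [684.4, 236.5, 218.8]
tcp_rot: [3.134, -0.006, 1.122]
ft_force: [0.5, -0.8, 0.3]
opening: 0.118
((719.2626953125, 171.9412384033203), (146.6921844482422, 21.356992721557617), 81.01710510253906)
cover ((636.263671875, 132.11241149902344), (84.42521667480469, 96.0346450805664), 80.75324249267578) [634.86944416 130.76360256  50.14082764]
case+sill ((619.4816284179688, 134.85549926757812), (85.0328598022461, 130.17782592773438), 80.23660278320312) [619.46890773 133.33104674  48.9340566 ]
```

View pics/top2.png

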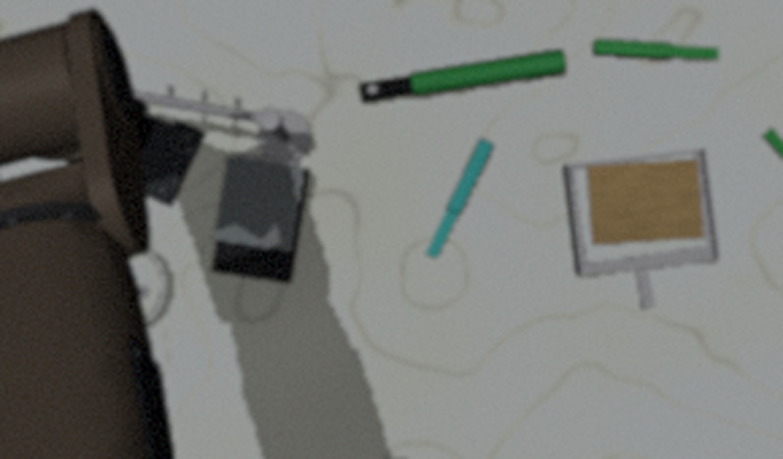

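The bar now points left at about 1.4 rad. The case centre is ≈ (636,132) with yaw ≈ -9.5°. Next I'll measure the blade and tray.

```bash
python3 - <<'E'
from h import *
c=cam("top"); W=cloud(c)
for u,v in((389.7,244.3),(387.3,230)): print(ray(c,u,v,10))
g=c["color"].astype(int)[222:252,375:405]
m=(W[...,0]>505)&(W[...,0]<552)&(abs(W[...,1]+278)<30); col=c["color"].astype(float).mean(2); 
mm=m&(col<np.median(col[m])-12); p=np.array([ray(c,u,v,10)[:2] for v,u in np.argwhere(mm)])
print(len(p),cv2.fitLine(p.astype(np.float32),cv2.DIST_L2,0,.01,.01).ravel(),p.min(0),p.max(0))
r=[r for r in regions_of("tool","top") if abs(r["box"][0]*640-388)<8]
for q in r:
    p=np.array([ray(c,u,v,10)[:2] for v,u in np.argwhere(q["pixels"])]);print(q["score"],len(p),cv2.fitLine(p.astype(np.float32),cv2.DIST_L2,0,.01,.01).ravel(),p.min(0),p.max(0))
E
python3 -m inch '[[0,0,-8.5,-15,-48,0,1],[0,0,-8.5,-15,-48,0,1],[0,0,-8.5,-15,-48,0,1],[0,0,-8.5,-15,-48,0,1],[0,0,-8.5,-15,-48,0,1],[0,0,-8.5,-15,-48,0,1],[0,0,-8.5,-15,-48,0,1],[0,0,-8.5,-15,-48,0,1],[0,0,-8.5,-15,-48,0,1],[0,0,-8.5,-15,-48,0,1]]'
```

```text
[ 514.64437889 -284.13670517   10.        ]
[ 556.62165413 -278.22998205   10.        ]
63 [ 9.9194163e-01  1.2669571e-01  5.3369501e+02 -2.8072983e+02] [ 515.55796339 -288.49566454] [ 550.87310512 -271.26801914]
t: 5.7
eef_pos: [532.6, -242.6, 210.3]
tcp_rot: [-3.141, 0.002, -0.367]
ft_force: [1.1, -0.1, 1.0]
opening: 0.994
```

```bash
python3 -m inch '[[0,0,-8.5,-2,-38,-20,1],[0,0,-8.5,0,0,-20,1],[0,0,-8.5,0,0,-20,1],[0,0,-8.5,0,0,-20,1],[0,0,-8.5,0,0,-20,1],[0,0,-8.5,0,0,-20,1],[0,0,-8.5,0,0,-15,1],[0,0,-2.2,0,0,-10,1],[0,0,0,0,0,0,1]]'
python3 - <<'E'
from h import *
s=state(); print(s["eef_pos"],np.degrees(s["tcp_rot"]))
E
```

```text
t: 6.6
eef_pos: [530.9, -278.3, 64.1]
tcp_rot: [3.138, 0.003, -1.439]
ft_force: [0.0, 0.4, -0.1]
opening: 1.0
[ 530.88005508 -278.30905696   64.1305675 ] [ 1.79800273e+02  1.71064404e-01 -8.24301612e+01]
```

```bash
python3 -m inch '[[0,0,0,-1,-3,-15,1],[0,0,0,0,0,-15,1],[0,0,0,0,0,-8,1],[0,0,0,0,0,-4,1],[0,0,0,0,0,0,-1],[0,0,0,0,0,0,-1],[0,0,0,0,0,0,-1],[0,0,0,0,0,0,-1],[0,0,0,0,0,0,-1],[0,0,0,0,0,0,-1]]'
```

```text
t: 7.6
eef_pos: [531.2, -282.3, 24.7]
tcp_rot: [-3.141, -0.0, -1.438]
ft_force: [0.6, 0.2, 0.0]
opening: 0.554
```

```bash
python3 -m inch '[[0,0,0,0,0,0,-1],[0,0,0,0,0,0,-1]]'
```

```text
t: 7.8
eef_pos: [531.1, -282.3, 24.5]
tcp_rot: [-3.142, -0.0, -1.438]
ft_force: [0.0, -0.1, 0.5]
opening: 0.383
```

```bash
python3 -m inch '[[0,0,0,0,0,-2,-1],[0,0,0,0,0,0,-1],[0,0,0,0,0,0,-1],[0,0,0,0,0,0,-1],[0,0,0,0,0,0,-1],[0,0,0,0,0,0,-1]]'
```

```text
t: 8.4
eef_pos: [531.1, -282.3, 22.5]
tcp_rot: [3.142, -0.0, -1.438]
ft_force: [0.5, -0.5, -0.5]
opening: 0.141
```

```bash
python3 -m inch '[[0,0,0,-10,-1.3,0,-1],[0,0,0,-20,-2.6,0,-1],[0,0,0,-20,-2.6,0,-1],[0,0,0,-20,-2.6,0,-1],[0,0,0,-20,-2.6,0,-1],[0,0,0,-20,-2.6,0,-1],[0,0,0,-15,-1.9,0,-1],[0,0,0,-10,-1.3,0,-1],[0,0,0,0,0,0,-1],[0,0,0,0,0,0,-1]]'
python3 -m inch '[[0,0,0,0,0,0,0.2],[0,0,0,0,0,0,0.2],[0,0,0,0,0,0,0.2],[0,0,0,0,0,0,0.2],[0,0,0,0,0,0,0.2],[0,0,0,0,0,20,0.2],[0,0,0,0,0,30,0.2],[0,0,0,0,0,40,0.2]]'
python3 - <<'E'
from h import *
c=cam("side"); save(c,"pics/side3.png"); c=cam("top"); save(c,"pics/top3.png",(340,170,460,330),4)
E
```

```text
t: 9.4
eef_pos: [396.4, -300.0, 22.5]
tcp_rot: [-3.141, -0.0, -1.439]
ft_force: [-0.0, -0.2, 0.2]
opening: 0.142
t: 10.2
eef_pos: [395.6, -299.3, 112.5]
tcp_rot: [3.14, 0.002, -1.438]
ft_force: [0.6, -0.2, 0.4]
opening: 0.598
```

View pics/side3.png

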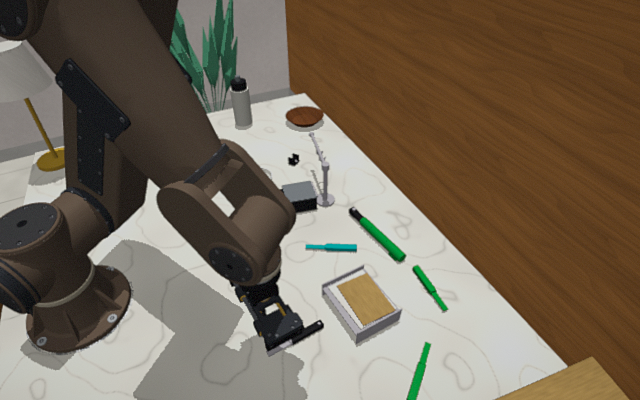

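The tool is out of the tray: its black handle shows at ≈ (305,332), beside the gripper.

Run:
```python
from h import *
for n in ("side","top"):
    c=cam(n)
    W=cloud(c)
    for r in regions_of("tool",n):
        w=W[r["pixels"]]; w=w[~np.isnan(w[:,0])]
        if abs(np.median(w[:,1])+290)<40 and np.median(w[:,0])<560: print(n,r["score"],np.median(w,0),w.min(0),w.max(0))
    m=(W[...,0]>400)&(W[...,0]<545)&(abs(W[...,1]+285)<40)&(W[...,2]>9)&(W[...,2]<24)
    p=W[m]; print(n,m.sum(),np.median(p[:,2]),cv2.minAreaRect(p[:,:2].astype(np.float32)),p.min(0),p.max(0))
    print([(x,p[abs(p[:,0]-x)<6][:,1:].mean(0).round(1)) for x in range(410,530,12)])
```

```text
side 0.95 [ 467.41289922 -296.18294159   12.81506562] [ 385.17773267 -310.46394745    2.85514584] [ 520.69803965 -276.14471189   18.65903368]
side 320 13.877659066481954 ((460.33331298828125, -292.4288024902344), (122.34171295166016, 18.89767837524414), 8.7802734375) [ 400.70796028 -307.36515733    9.0311791 ] [ 521.4317942  -274.06125051   18.65903368]
[(410, array([-301.8,   10.1])), (422, array([-298.9,   10. ])), (434, array([-298.4,   11.1])), (446, array([-300. ,   13.5])), (458, array([-297.1,   13.5])), (470, array([-294.8,   14.6])), (482, array([-290.2,   14.4])), (494, array([-288.4,   14.8])), (506, array([-286.7,   14.5])), (518, array([-285.2,   14.2]))]
top 0.79 [ 466.39538006 -289.12446517   15.05462309] [ 410.40516933 -303.58081592    5.0628913 ] [ 518.64024726 -274.65367846   22.09543137]
top 220 15.365508921779792 ((462.9841003417969, -290.1049499511719), (114.70769500732422, 18.847816467285156), 9.457649230957031) [ 407.4266859  -305.63360401    9.05928106] [ 518.66901976 -273.25047197   22.09543137]
[(410, array([-300.7,   12.3])), (422, array([-296.6,   13.1])), (434, array([-294.1,   14.9])), (446, array([-292. ,   15.4])), (458, array([-290.5,   15.5])), (470, array([-288.8,   16.2])), (482, array([-286.9,   16. ])), (494, array([-285.6,   15.8])), (506, array([-283.5,   14.7])), (518, array([-282. ,   15.5]))]
```

```bash
python3 -m inch '[[0,0,0.5,27,3.5,0,0.2],[0,0,0,27,3.5,0,0.2],[0,0,0,27,3.5,-20,0.2],[0,0,0,0,0,-25,0.2],[0,0,0,0,0,-25,0.2],[0,0,0,0,0,-13,0.2],[0,0,0,0,0,-7,0.2],[0,0,0,0,0,0,-1],[0,0,0,0,0,0,-1],[0,0,0,0,0,0,-1]]'
python3 -m inch '[[0,0,0,0,0,0,-1],[0,0,0,0,0,0,-1],[0,0,0,0,0,0,-1],[0,0,0,0,0,0,-1],[0,0,0,0,0,0,-1],[0,0,0,0,0,0,-1]]'
```

```text
t: 11.5
eef_pos: [477.4, -289.6, 23.4]
tcp_rot: [-3.141, -0.001, -1.43]
ft_force: [0.7, 0.8, 1.1]
opening: 0.404
t: 12.1
eef_pos: [477.2, -289.4, 22.9]
tcp_rot: [-3.141, -0.0, -1.43]
ft_force: [-1.4, 0.3, 6.8]
opening: 0.189
```

```bash
python3 -m inch '[[0,0,0,0,0,15,-1],[0,0,0,0,0,25,-1],[0,0,0,0,0,30,-1],[0,0,8.4,0,22,30,-1],[0,0,8.4,-2,24,0,-1],[0,0,8.4,-2,24,0,-1],[0,0,8.4,-2,24,0,-1],[0,0,8.4,-2,24,0,-1],[0,0,8.4,-2,24,0,-1],[0,0,8.4,-2,24,0,-1]]'
python3 -m inch '[[0,0,8.4,-2,24,0,-1],[0,0,8.4,-2,24,0,-1],[0,0,8.4,-2,24,0,-1],[0,0,8.4,-2,24,0,-1],[0,0,8.4,-2,24,0,-1],[0,0,8.4,-2,24,0,-1],[0,0,8.4,-2,24,0,-1],[0,0,8.4,-2,24,0,-1],[0,0,8.4,-2,24,0,-1],[0,0,8.4,-2,24,0,-1]]'
```

```text
t: 13.1
eef_pos: [464.9, -122.3, 122.4]
tcp_rot: [3.142, 0.0, -0.397]
ft_force: [0.2, 0.2, -0.9]
opening: 0.188
t: 14.1
eef_pos: [444.9, 117.7, 122.4]
tcp_rot: [-3.142, -0.0, 1.069]
ft_force: [0.1, 0.7, -0.9]
opening: 0.19
```

```bash
python3 -m inch '[[0,0,8.4,0,23,0,-1],[0,0,8.4,1,23,0,-1],[0,0,1.8,0,0,0,-1],[0,0,0,0,0,0,-1]]'
python3 - <<'E'
from h import *
s=state(); print(s["eef_pos"],np.degrees(s["tcp_rot"]),s["opening"])
c=cam("top"); save(c,"pics/top4.png",(190,160,310,320),3.7); W=cloud(c)
def mo(m): return cv2.morphologyEx(m.astype(np.uint8),cv2.MORPH_OPEN,np.ones((3,3)))>0
for zl,t in((43,"cover"),(32,"case")):
    m=mo((W[...,2]>zl)&(W[...,2]<58)&(W[...,0]>545)&(W[...,0]<700)&(W[...,1]>70)&(W[...,1]<190)); print(t,m.sum(),cv2.minAreaRect(W[m][:,:2].astype(np.float32)))
d=cam("side"); save(d,"pics/side4.png",(220,120,380,240),5); V=cloud(d)
for n,Q in(("top",W),("side",V)):
    m=(Q[...,0]>492)&(Q[...,0]<560)&(Q[...,1]>120)&(Q[...,1]<190)&(Q[...,2]>85)&(Q[...,2]<140); p=Q[m]; print(n,m.sum())
    if len(p): print(np.median(p,0),p.min(0),p.max(0),[ (x,p[abs(p[:,0]-x)<5].mean(0)[1:].round(1)) for x in range(495,560,10) if (abs(p[:,0]-x)<5).any()])
m=mo((V[...,2]>43)&(V[...,2]<58)&(V[...,0]>545)&(V[...,0]<700)&(V[...,1]>70)&(V[...,1]<190)); print("side cover",m.sum(),cv2.minAreaRect(V[m][:,:2].astype(np.float32)))
E
```

```text
t: 14.5
eef_pos: [445.9, 163.3, 122.4]
tcp_rot: [-3.141, -0.0, 1.389]
ft_force: [-0.1, -0.1, -1.7]
opening: 0.191
[445.92870304 163.27630719 122.38271428] [-1.79994429e+02 -1.41993873e-03  7.95780774e+01] 0.19104158240013913
cover 971 ((635.9927978515625, 131.93496704101562), (84.6609878540039, 95.76725769042969), 80.900390625)
case 1304 ((619.7877197265625, 134.74795532226562), (84.93243408203125, 129.99826049804688), 80.50813293457031)
top 86
[514.3208413  150.06103889 110.43262242] [493.98469223 141.30518222 103.91219661] [534.54740907 158.87153476 117.50682955] [(495, array([152.6, 110.3])), (505, array([152.2, 109.6])), (515, array([150.6, 110. ])), (525, array([148.1, 110.3])), (535, array([147. , 110.7]))]
side 67
[514.43275298 146.94693116 107.51782024] [492.45643737 135.78159355 103.45088719] [536.84023351 158.75764129 111.28602359] [(495, array([150.5, 107.5])), (505, array([149.8, 107.1])), (515, array([147. , 107.6])), (525, array([145.1, 107.6])), (535, array([143.7, 107.7]))]
side cover 580 ((637.3502197265625, 129.55966186523438), (87.59251403808594, 95.88224792480469), 80.41551971435547)
```

View pics/side4.png

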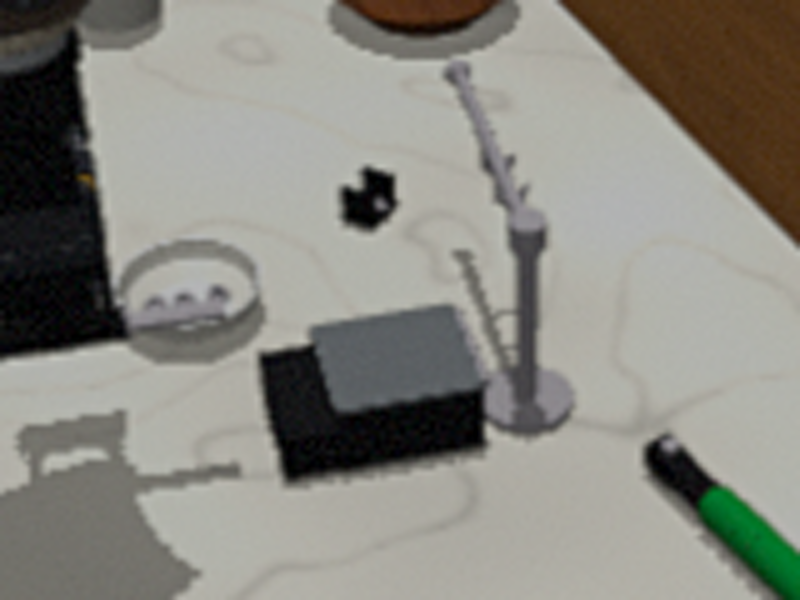

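The hook bar points left/back, and the cover is closed with free space in front. The blade is level and in line with the case. I'll lower it and check from the side before inserting.

```bash
python3 -m inch '[[0,0,0.4,0,1,-20,-1],[0,0,0,0,0,-20,-1],[0,0,0,0,0,-17,-1],[0,0,0,0,0,-10,-1],[0,0,0,0,0,0,-1],[0,0,0,12,-2,0,-1],[0,0,0,12,-2,0,-1],[0,0,0,0,0,0,-1]]'
python3 - <<'E'
from h import *
s=state(); print(s["eef_pos"],np.degrees(s["tcp_rot"]),s["ft_force"])
c=cam("top");d=cam("side"); save(d,"pics/side5.png",(230,150,330,225),8)
for n,Q in(("top",cloud(c)),("side",cloud(d))):
    m=(Q[...,0]>515)&(Q[...,0]<590)&(Q[...,1]>130)&(Q[...,1]<175)&(Q[...,2]>33)&(Q[...,2]<60); p=Q[m]; print(n,m.sum())
    print([ (x,p[abs(p[:,0]-x)<5].mean(0)[1:].round(1)) for x in range(515,590,10) if (abs(p[:,0]-x)<5).any()])
E
```

```text
t: 15.4
eef_pos: [472.6, 159.5, 56.2]
tcp_rot: [3.139, -0.001, 1.393]
ft_force: [0.3, -0.3, -0.5]
opening: 0.179
[472.6431741  159.53090795  56.20375072] [ 1.79828917e+02 -6.89278712e-02  7.98359247e+01] [ 0.30925817 -0.28957867 -0.505622  ]
top 223
[(525, array([149. ,  44.4])), (535, array([147.9,  44. ])), (545, array([146. ,  44.4])), (555, array([145.5,  41.1])), (565, array([154.5,  37.5])), (575, array([151.4,  36.5])), (585, array([153.7,  36.9]))]
side 142
[(515, array([150.2,  41.1])), (525, array([146.3,  41. ])), (535, array([146.2,  41.3])), (545, array([142.7,  40.8])), (555, array([141.2,  40.2])), (565, array([150.7,  35.5])), (575, array([153.8,  34.9])), (585, array([151. ,  34.6]))]
```

View pics/side5.png

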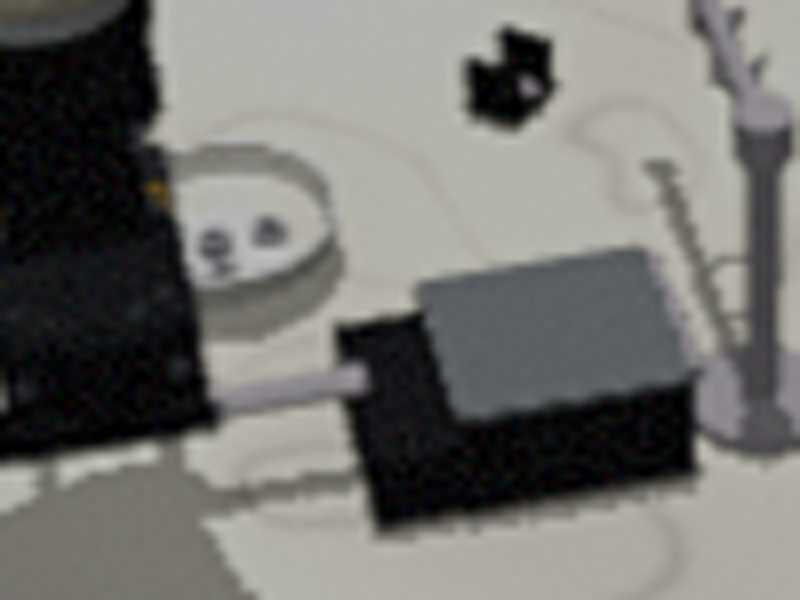

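```bash
python3 -m inch '[[0,0,0,10,-0.7,-0.7,-1],[0,0,0,10,-1,0,-1],[0,0,0,8,-1.3,0,-1],[0,0,0,0,0,0,-1]]'
python3 - <<'E'
from h import *
d=viewer.read_camera("side"); t=ray(d,276,197.2,40.5); print("tip before",t,"case x",((t-[636,132,0])[:2]@[.986,-.166]))
s=state(); print(s["eef_pos"],s["ft_force"])
E
python3 -m inch '[[0,0,0,6,-1,0,-1],[0,0,0,6,-1,0,-1],[0,0,0,0,0,0,-1]]'
```

```text
t: 15.9
eef_pos: [499.4, 156.6, 54.7]
tcp_rot: [3.141, -0.0, 1.394]
ft_force: [0.5, -0.0, 0.1]
opening: 0.185
tip before [566.19365509 139.08850982  40.5       ] case x -70.0057487161948
[498.53739345 156.59317801  54.61592895] [-0.38681679 -0.04886388  0.00315587]
t: 16.25
eef_pos: [511.0, 154.6, 54.8]
tcp_rot: [3.141, -0.0, 1.394]
ft_force: [0.9, 0.2, 0.2]
opening: 0.186
```

```bash
python3 -m inch '[[0,0,0,0.5,0,5,-1],[0,0,0,0.5,0,5,-1],[0,0,0,0.5,0,5,-1],[0,0,0,0.8,0,6,-1],[0,0,0,3.3,-0.5,8.5,-1],[0,0,0,3.3,-0.5,8.5,-1],[0,0,0,0,0,0,-1],[0,0,0,0,0,0,-1]]'
python3 - <<'E'
from h import *
s=state(); print(s["eef_pos"],s["ft_force"],s["opening"])
d=cam("side"); save(d,"pics/side6.png",(230,140,330,215),8)
E
```

```text
t: 17.05
eef_pos: [519.4, 153.8, 93.1]
tcp_rot: [3.14, -0.0, 1.394]
ft_force: [-0.1, -0.2, -0.2]
opening: 0.185
[519.37207173 153.75448384  93.11818077] [-0.11912012 -0.23976984 -0.2473373 ] 0.18522495658993152
```

View pics/side6.png

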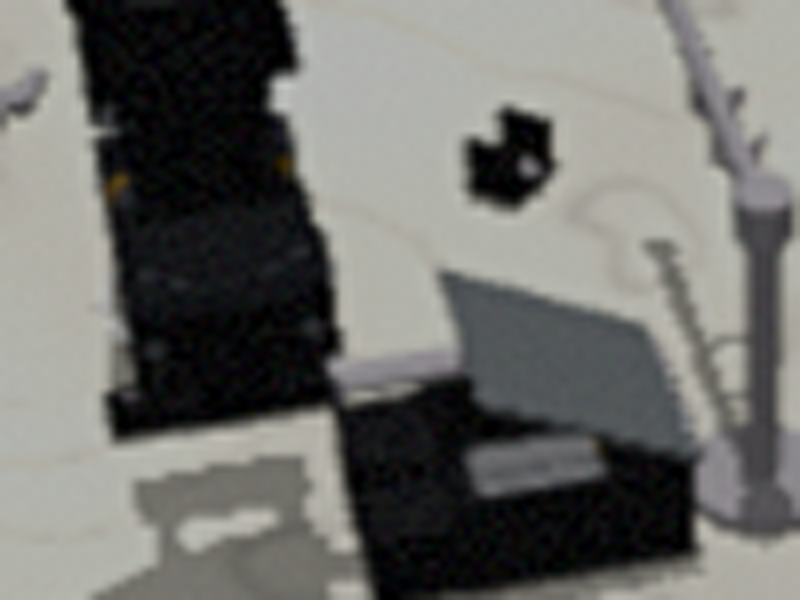

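The cover is levered to ≈ 0.5 rad by the blade tip, and the gripper is well clear of it. I'll continue along the arc.

```bash
python3 -m inch '[[0,0,0,5.3,-0.9,7.4,-1],[0,0,0,5.3,-0.9,7.4,-1],[0,0,0,6.9,-1.2,5.8,-1],[0,0,0,6.9,-1.2,5.8,-1],[0,0,0,8,-1.4,4,-1],[0,0,0,8,-1.4,4,-1],[0,0,0,8,-1.4,2,-1],[0,0,0,7,-1.2,1,-1],[0,0,0,0,0,0,-1]]'
python3 - <<'E'
from h import *
s=state(); print(s["eef_pos"],s["ft_force"],s["opening"])
d=cam("side"); save(d,"pics/side7.png",(230,120,330,195),8)
V=cloud(d)
m=(V[...,0]>560)&(V[...,0]<700)&(V[...,1]>70)&(V[...,1]<185)&(V[...,2]>60)&(V[...,2]<145)
p=V[m]; q=(p[:,:2]-[636,132])@np.array([[.986,.166],[-.166,.986]])
for z in range(60,145,10):
    k=abs(p[:,2]-z)<5; print(z,k.sum(),np.median(q[k],0).round(1) if k.any() else '')
E
```

```text
t: 18.0
eef_pos: [575.5, 143.9, 130.1]
tcp_rot: [3.141, -0.0, 1.394]
ft_force: [0.7, 0.0, -1.2]
opening: 0.186
[575.46903584 143.90910047 130.12218339] [ 0.72571287  0.04421478 -1.16331274] 0.18617457180476082
60 4 [41.3 -3.9]
70 13 [ 40.3 -31.9]
80 10 [ 38.3 -24.4]
90 12 [ 37.1 -38.2]
100 11 [ 35.3 -31.1]
110 69 [-11.4  -7.4]
120 135 [-27.5  -5. ]
130 63 [ 30.3 -15.5]
140 13 [-62.  -17.4]
```

View pics/side7.png

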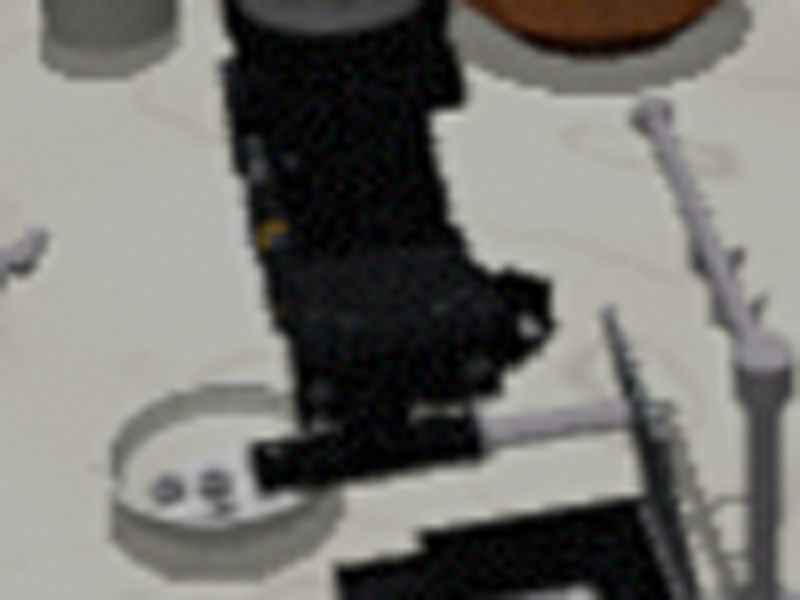

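The cover stands at about 1.41 rad. Next I'll retract along the blade and lay the tool down in the clear area near (475,20).

```bash
python3 -m inch '[[0,0,0,-10,1.7,-1,-1],[0,0,0,-20,3.4,0,-1],[0,0,0,-22,3.7,0,-1],[0,0,0,-22,3.7,0,-1],[0,0,0,-22,3.7,0,-1],[0,0,0,-22,3.7,0,-1],[0,0,0,5,-28,0,-1],[0,0,0,5,-28,0,-1],[0,0,0,5,-28,0,-1],[0,0,0,5,-28,0,-1]]'
python3 -m inch '[[0,0,0,2,-28,0,-1],[0,0,0,0,0,-25,-1],[0,0,0,0,0,-25,-1],[0,0,0,0,0,-25,-1],[0,0,0,0,0,-15,-1],[0,0,0,0,0,-10,-1],[0,0,0,0,0,-4,-1],[0,0,0,0,0,0,-1]]'
```

```text
t: 19.05
eef_pos: [475.5, 51.4, 129.2]
tcp_rot: [-3.141, -0.0, 1.395]
ft_force: [0.1, -0.0, -0.3]
opening: 0.183
t: 19.85
eef_pos: [478.1, 24.2, 25.2]
tcp_rot: [-3.141, -0.0, 1.394]
ft_force: [0.6, 0.5, -0.5]
opening: 0.191
```

```bash
python3 -m inch '[[0,0,0,0,0,-2,-1],[0,0,0,0,0,0,-1],[0,0,0,0,0,0,0],[0,0,0,0,0,0,0],[0,0,0,0,0,0,0],[0,0,0,0,0,0,0],[0,0,0,0,0,0,0],[0,0,0,0,0,30,0],[0,0,0,0,0,40,0],[0,0,0,0,0,40,0]]'
python3 -m inch '[[0,0,0,0,-10,40,0],[0,0,0,-10,-40,30,0],[0,0,0,-10,-40,0,0],[0,0,0,-10,-40,0,0],[0,0,0,-10,-40,0,0],[0,0,0,-10,-40,0,0],[0,0,0,0,0,0,0],[0,0,0,0,0,0,0]]'
python3 - <<'E'
from h import *
s=state(); print(s["eef_pos"],s["ft_force"],s["opening"])
d=cam("side"); save(d,"pics/side8.png"); V=cloud(d)
m=(V[...,0]>600)&(V[...,0]<700)&(V[...,1]>70)&(V[...,1]<180)&(V[...,2]>60)&(V[...,2]<145)
p=V[m]; q=(p[:,:2]-[636,132])@np.array([[.986,.166],[-.166,.986]])
k=(q[:,0]<60); print("cover fit dz/dx",np.median(q[k&(p[:,2]<75),0]),np.median(q[k&(p[:,2]>120),0]),k.sum())
c=cam("top"); W=cloud(c)
m=(W[...,0]>400)&(W[...,0]<620)&(abs(W[...,1]-15)<45)&(W[...,2]>5)&(W[...,2]<40); p=W[m]
print("tool",cv2.minAreaRect(p[:,:2].astype(np.float32)),[(x,p[abs(p[:,0]-x)<6][:,1:].mean(0).round(1)) for x in range(440,580,20) if (abs(p[:,0]-x)<6).any()])
m=(W[...,2]>115)&(W[...,2]<150)&(abs(W[...,0]-700)<130)&(W[...,1]>150)&(W[...,1]<330)
print("bar",cv2.minAreaRect(W[m][:,:2].astype(np.float32)))
for n in("wrench","pump","dish","clip"):
    for k in("top","side"): print(n,k,[np.nanmedian((W if k=="top" else V)[r["pixels"]],0).round() for r in regions_of(n,k)[:1]])
E
```

```text
t: 20.85
eef_pos: [478.0, 24.0, 134.2]
tcp_rot: [-3.14, 0.0, 1.394]
ft_force: [0.1, 0.8, 0.5]
opening: 0.499
t: 21.65
eef_pos: [428.2, -185.7, 202.5]
tcp_rot: [-3.141, -0.0, 1.392]
ft_force: [0.1, 0.5, -0.1]
opening: 0.504
[ 428.2356706  -185.67571258  202.47667258] [ 0.1071878   0.54585417 -0.06267532] 0.5042303395476738
cover fit dz/dx 40.83963623732789 31.58139043768921 120
tool ((510.59844970703125, 15.403888702392578), (85.2711410522461, 218.9595489501953), 89.3809585571289) [(440, array([26.2, 14.6])), (460, array([28. , 15.1])), (480, array([23.5, 15.1])), (500, array([18.7, 15. ])), (520, array([11.8, 10.3])), (540, array([14.1, 10. ])), (560, array([11.3, 10.1]))]
bar ((726.6791381835938, 216.70953369140625), (168.4563751220703, 52.459190368652344), 61.83644104003906)
wrench top [array([472., 443.,   7.])]
wrench side [array([714., 106.,  61.])]
pump top [array([771., -89.,  25.])]
pump side [array([ 772., -111.,   22.])]
dish top [array([548., 289.,  11.])]
dish side [array([ 618., -290.,   36.])]
clip top [array([699., 341.,  14.])]
clip side [array([701., 334.,  15.])]
```

View pics/side8.png

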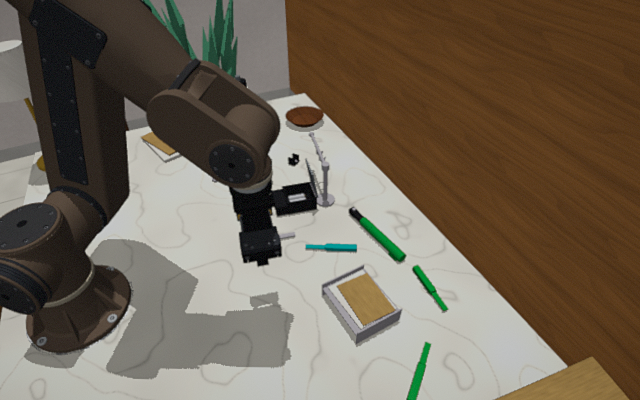

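The tool lies flat: handle top 15 mm, blade 10 mm. The cover is open, the bar is aside and the gripper is free, so I'll hand in.

```bash
python3 -c "
from cell import ticket; print(ticket.job_done())"
```

```text
the job is handed in; nothing more can be done
None
```

The job is done and handed in at about 22 s of the 72 s allowed; no verdict is reported. I swung the hook bar about 1.4 rad to the left and drew the tool out from under the tray by its blade. I laid it down, took it again by the handle, and levered the cover open with about 15 mm of blade in the notch.

**Last checks:**
- **Cover:** it stands at about 1.4 rad after the tool was withdrawn. The gripper stayed well clear of it in every picture.
- **Tool:** it lies flat and let go near (478, 24) mm, about 190 mm from the case. The handle top measures 15 mm above the console and the blade 10 mm.
- **Hook bar:** it still points to the left in the last picture. My final fit of its angle (62°) was spoiled, probably by other points nearby. The clean fit right after the swing gave 81°, and nothing touched the bar after that.
- **Other things:** in the top camera, the pump and dish are within about 3 mm of where they started, and the wrench within about 8 mm, which is the scatter of that measure. The clip has no starting measurement: the network missed it at first. Only its final position is known, and nothing went near it.
- **Network errors:** the side-camera detections of the wrench and dish were wrong; they had picked up the post and the tray.

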